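# Find the hidden socket in the sliding cover and open the peg case

## Task

Take the probe out of its stand and, holding it square to the sloping steel cover of the peg case, feel along the scribed line with its tip until it drops right down into the hidden spring-shuttered socket. With the probe still in the socket push the cover up the slope until it is fully open, then stand the probe upright back in its stand, right down on its collar. Leave the glue jar, the sanding block and the hexagonal sound box beside the case where they are.

Things in the scene. Friction and masses are not known exactly. Their poses are not given: they have to be found in the camera images.
- case: wooden case, 280 mm wide (y), 170 mm deep (x), fixed to the bench; origin under its centre, its low front faces -x, z up. Its top slopes up towards +x at 28 degrees (0.49 rad) from level, so square to the cover means 28 degrees from vertical. Two wooden side rails, 1 mm higher than the cover, run up the slope and guide it. Tuning pegs lie inside.
- cover_mid (a point): middle of the top face of the sliding steel cover (240 mm across, 110 mm up the slope, 15 mm thick, hard); x points up the slope, y across along the scribed line, z square to the plate, outwards. Moves with the cover. The scribed line is drawn dark only 60 to 115 mm either side of the middle; the hidden socket lies in the blank between, on the same line.
- shutter (a joint): depth to which the socket's shutter is pressed, m: 0 flush, 0.014 right down; spring 0.7 N at first, 2.4 N right down, shuts again when the probe leaves. The socket's centre is on the scribed line within 40 mm either side of cover_mid, different each time and not visible: a hole 19 mm across (y) by 18 mm up the slope (x), shut flush by the shutter of the same steel.
- cover (a joint): how far the cover has slid up the slope, m: 0 closed, 0.065 fully open against its stop. Takes about 5 N to push up the slope and stays where it is left.
- probe_grip (a point): centre of the light wooden handle of the probe (handle 26 mm thick, 60 mm long, round); z along the probe towards the handle end, upright at the start. Below the handle: a brass collar 36 mm across and 6 mm thick, its underside 36 mm below this point, then a steel rod 12 mm thick with a rounded tip, 81 mm below this point. The probe weighs about 0.1 kg. Held loosely it pivots between the fingers.
- stand_mouth (a point): centre of the top face of the dark wooden stand, 56 mm above the bench: a block 64 mm square on a 90 mm square foot, fixed to the bench, with a square hole 16 mm wide, 48 mm deep, its mouth slightly chamfered. It stands on one side of the case or the other, the jar on the other side. The probe stands in it with its collar on the top face.
- glue_jar: glue jar 67 mm across, 90 mm tall, loose; origin under its centre. Leave alone.
- sanding_block: cork sanding block 42x78x26 mm, loose; origin under its centre. Leave alone.
- soundbox: hexagonal dark wooden sound box 120x91x80 mm, loose; origin under its centre. Leave alone.
Not all that is in view belongs to the job. What is shaped like the part that bears probe_grip but red is not meant. Leave any orange look-alike of the part that bears stand_mouth alone.

How it is judged (in metres and radians):
On the way, in this order (a step that is already met when the one before it is completed fails the run):
1. the probe, held square to the cover, has dropped at least 10 mm into the hidden socket while the cover is still shut (value of joint shutter above 0.01 m and value of joint cover below 0.02 m and contact force between probe and case above 0.3 N and angle between the z axis of probe_grip and the z axis of cover_mid, either way round below 0.25 rad), for 0.1 s.
2. the cover is pushed at least 60 mm open with the probe still in the socket (value of joint cover above 0.06 m and value of joint shutter above 0.004 m and contact force between probe and case above 0.3 N), for 0.1 s.
At the end, for the whole second after the job is handed in: the cover is at least 60 mm up its slope, the socket's shutter is flush again (within 3 mm), and the probe stands at rest in its stand, upright within 0.1 rad, within 8 mm of the hole's centre and with its collar within 3 mm of the stand's top (value of joint cover above 0.06 m and value of joint shutter below 0.003 m and horizontal distance between probe_grip and stand_mouth below 0.008 m and z of probe_grip in the frame of stand_mouth between 0.031 and 0.039 m and angle between probe_grip's own z axis and vertical below 0.1 rad and linear speed of probe below 0.02 m/s); the robot touches nothing.
It fails at once if the glue jar is moved more than 20 mm (distance of glue_jar from where it was at the start of the episode above 0.02 m).
It fails at once if the sanding block is moved more than 20 mm (distance of sanding_block from where it was at the start of the episode above 0.02 m).
It fails at once if the sound box is moved more than 20 mm (distance of soundbox from where it was at the start of the episode above 0.02 m).
It also fails if it takes over 72 s, if anything falls off the work surface, if the arm or the gripper's body presses on something with over 40 N, if the wrist force passes 120 N, or if a joint passes its speed limit or range.

## Robot

A 7-joint arm with a two-finger parallel gripper is mounted at the origin on a cart in front of the work surface, level with it; the furniture and walls round the work are solid. World frame = base frame: x ahead of the robot, y to its left, z up, the work surface at z = 0. Lengths are in mm, angles in rad, forces in N, time in s.
With the tool pointing down it reaches from about 425 to 950 mm from the base axis. Payload 4.7 kg.
Tool frame: the origin (TCP) lies at the very end of the fingers, on their centre line; the grasp point (between the pads) lies 19 mm behind it (bot.grip_point_offset is the distance from the TCP to the grasp point, in mm); z points along the fingers, y is the line along which they close (so a half turn about z gives the same grasp; the last joint's range is limited). The gripper opens to 85 mm and grips with 20 to 120 N. Pads are 22 mm wide; open, the fingers measure 114 mm over their backs; the gripper's body (76 mm by 85 mm) begins 54 mm behind the grasp point. The pads swing forward as they close: fully open they stand 13 mm farther back than shut.
Start: joints at [-1.336, 0.469, -0.049, 1.532, 0.024, 1.141, -0.082], TCP at [175.965, 651.678, 231.335] pointing down, gripper open.
Joint ranges: [-2.59, 2.59], [-0.33, 1.99], [-1.39, 1.29], [0.1, 2.45], [-1.04, 4.18], [0.21, 1.99], [-2.66, 2.66]. Speed limits (rad/s): [2.57, 2.57, 3.14, 3.14, 3.14, 3.14, 3.14].

## Interface

Orientations are given as a unit quaternion [w, x, y, z].
In Python, from station import bot gives the robot as it stands. Calls block until the motion is done:
- bot.move_to(position, orientation): joint-space move of the TCP to a pose.
- bot.line_to(position, orientation=None, v=150): straight line of the TCP; orientation=None keeps the orientation; v is the mean speed in mm/s.
- bot.movej(angles): joint-space move.
- bot.open_gripper() and bot.close_gripper(strength=None): open the fingers fully, or close them until they stop; strength is the grip in N (None keeps the last).
- bot.pause(seconds).
- bot.inverse_kinematics(position, orientation): joint angles nearest the present ones, or None.
- bot.observe(): the state.
- bot.capture(name): name is "scene" or "top" or "wrist"; returns the picture (420x560x3 uint8, red, green, blue); there is no depth.
- bot.camera_model(name): a dict with "fx", "fy", "cx", "cy" (pixels), "R" (3x3) and "t" (3): a world point X has camera coordinates R X + t. Camera axes: x right, y down, z forward; pixel columns grow to the right and rows downward; lengths in mm; the calibration is good to about 2 mm. A picture is of the moment at which its call begins: read the wrist's pose just before it. camera_model takes no time and is no camera call; for the wrist camera it gives the pose at the moment of the call.
A pose or a line that the arm cannot do raises bot.Unreachable and nothing moves.
- bot.close_job(): hands the job in; it is judged then, once.
The state is a dict: "time_s": time; "joints": joint angles; "joint_velocities": joint speeds; "joint_torque": joint torques, N m; "tcp_pos": TCP position; "ee_rot": TCP orientation; "ft_force": force on the tool from outside, world axes, zero at the start; "moment": the same for the moment, N m; "grip_width": finger opening in mm; "finger_force": force on a finger pad.
Only numpy, scipy, OpenCV 4.12 (cv2) and the standard library are available. Lean on these libraries where they do the work, as an engineer would, in place of code of your own. Each camera call takes 0.05 s, during which the arm holds its last target. There are 200 camera calls.

## Working session

There is one attempt and no reset: what is moved stays moved. The work goes in short steps, each a Python script; the robot and the scene stay as the last script left them, time stands still between calls to the robot, and variables do not carry over. Pictures are saved under pics/ and viewed, at most 10 in all, crops included, and the job is handed in when it is done.

```bash
ls; mkdir -p pics
python3 - <<'E'
from station import bot
import cv2, numpy as np
for n in("scene","top"):
    im=bot.capture(n); cv2.imwrite(f"pics/{n}0.png",im[:,:,::-1])
    m=bot.camera_model(n); R=np.array(m["R"]);t=np.array(m["t"]); print(n,m["fx"],m["cx"],m["cy"],(-R.T@t).round(),R.round(3).tolist())
o=bot.observe();print(o)
E
```

```text
pics
scene 446.5134695190085 277.91439536807854 206.56323169118423 [  -24. -1145.   691.] [[0.889, -0.457, -0.012], [-0.213, -0.392, -0.895], [0.404, 0.799, -0.446]]
top 511.3755298679279 278.0089168606302 202.16069614537605 [ 385.  -82. 1780.] [[-0.018, -1.0, 0.005], [-0.997, 0.018, -0.074], [0.074, -0.006, -0.997]]
{'time_s': 0.1, 'joints': array([-1.33591768,  0.46936274, -0.04859841,  1.53358095,  0.02409016,
        1.14101432, -0.08234701]), 'joint_velocities': array([-3.98980403e-04, -2.12011090e-03,  1.22945039e-03, -4.87031642e-03,
       -6.00065632e-05, -4.94177524e-04, -1.84621007e-03]), 'joint_torque': array([ 3.08558101e-04, -5.11517823e+01, -4.72087087e-02, -2.38392895e+01,
        1.07700462e-02,  4.37244424e-03,  2.23155706e-05]), 'tcp_pos': array([175.83653364, 651.14290041, 230.36231488]), 'ee_rot': array([-9.09627000e-05,  1.31516593e-01,  9.91313570e-01, -8.85449949e-04]), 'ft_force': array([ 0.09293524,  0.03835169, -0.53570709]), 'moment': array([-0.06336768, -0.01362168,  0.0296622 ]), 'finger_force': 0.0, 'grip_width': 85.17783193901977}
```

View pics/scene0.png

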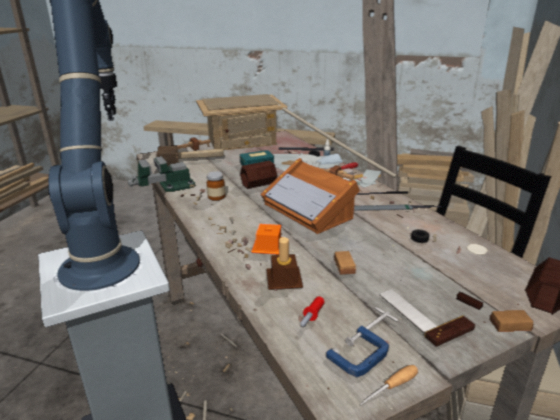

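View pics/top0.png

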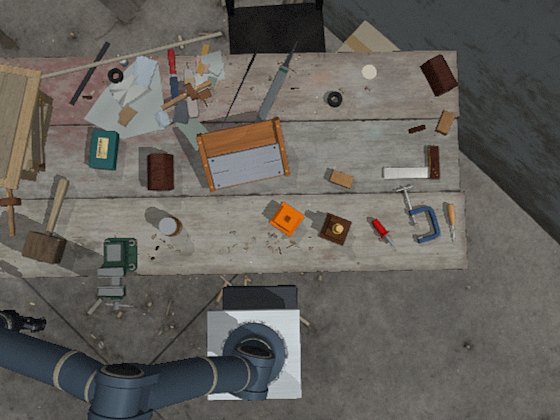

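Scene: the probe is in the dark stand at about (284,262). The orange look-alike is at (267,238) and the red probe is lying at (313,308). In the top view the stand is at (335,230), the case cover at (245,165), the sanding block at (341,178), the sound box at (160,170) and the jar at (170,228).

Next I'll get rough positions, then look closer with the wrist camera.

```bash
cat > h.py <<'E'
import numpy as np, cv2
from station import bot
from scipy.spatial.transform import Rotation as Rn
def cam(n):
    m=bot.camera_model(n); return m
def ray(m,px):
    R=np.array(m["R"]);t=np.array(m["t"]);c=-R.T@t
    d=R.T@np.array([(px[0]-m["cx"])/m["fx"],(px[1]-m["cy"])/m["fy"],1]); return c,d/np.linalg.norm(d)
def onz(m,px,z):
    c,d=ray(m,px); return c+d*(z-c[2])/d[2]
def proj(m,X):
    p=np.array(m["R"])@np.array(X)+np.array(m["t"]); return np.array([m["fx"]*p[0]/p[2]+m["cx"],m["fy"]*p[1]/p[2]+m["cy"]])
def two(m1,p1,m2,p2):
    c1,d1=ray(m1,p1);c2,d2=ray(m2,p2)
    s=np.linalg.lstsq(np.c_[d1,-d2],c2-c1,rcond=None)[0]
    a,b=c1+s[0]*d1,c2+s[1]*d2; return (a+b)/2,np.linalg.norm(a-b)
def quat(Rm):  # wxyz
    return Rn.from_matrix(Rm).as_quat(scalar_first=True)
def rot(z,y):  # tool frame from z (approach) and y (closing) directions
    z=np.array(z,float);z/=np.linalg.norm(z);y=np.array(y,float);y-=z*(y@z);y/=np.linalg.norm(y)
    return np.c_[np.cross(y,z),y,z]
E
python3 - <<'E'
from h import *
m=cam("top");s=cam("scene")
for n,p,z in [("stand",(335,229),56),("probe top",(338,229),86),("orange",(287,218),56),("jar",(170,228),90),("block",(341,178),26),("box",(160,168),80),("case",(245,165),80),("c1",(209,190),50),("c2",(290,175),50)]:
    print(n,onz(m,p,z).round())
print(two(m,(339,228),s,(285,240)))
mm=bot.camera_model("wrist");print(mm["fx"],mm["cx"],mm["cy"])
R=Rn.from_quat(bot.observe()["ee_rot"],scalar_first=True).as_matrix()
c=-np.array(mm["R"]).T@np.array(mm["t"]);print("cam in tool",R.T@(c-bot.observe()["tcp_pos"]), (np.array(mm["R"])@R).round(3))
im=bot.capture("top")[100:260,120:380,::-1];cv2.imwrite("pics/t1.png",cv2.resize(im,(780,480),interpolation=cv2.INTER_CUBIC))
E
```

```text
stand [ 418. -283.   56.]
probe top [ 418. -289.   86.]
orange [ 458. -122.   56.]
jar [431. 266.  90.]
block [ 594. -312.   26.]
box [632. 300.  80.]
case [637.  16.  80.]
c1 [559. 141.  50.]
c2 [ 605. -135.   50.]
(array([ 423.15835387, -290.25118523,  116.35599606]), np.float64(6.737089648788928))
298.33027704186014 276.82048052714225 210.30600215279145
cam in tool [  65.19262207    0.15266889 -142.00689633] [[-0.001  1.     0.   ]
 [-0.964 -0.001 -0.265]
 [-0.265 -0.     0.964]]
```

View pics/t1.png

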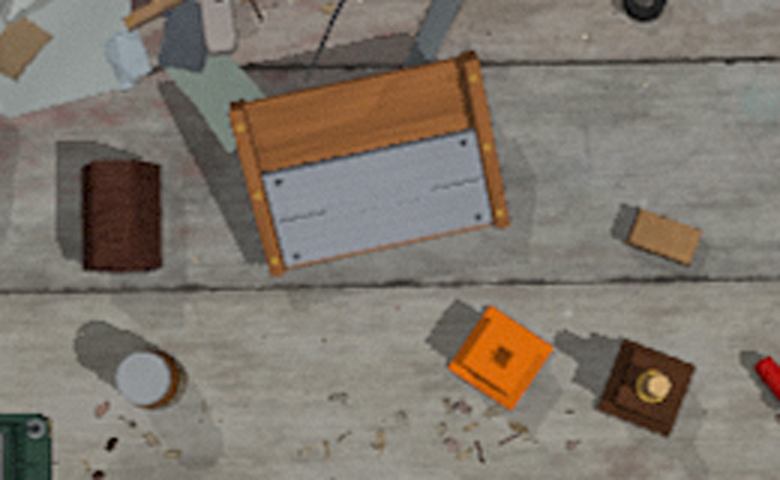

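The crop shows the cover's dark line segments at about (283,219)–(325,212) and (433,188)–(478,181), which puts the case yaw near 0.19 rad. The probe handle is at (655,385). Next are wrist views square to the cover and above the stand.

```bash
cat >> h.py <<'E'
def look(D,target,R,name):
    """put wrist camera D from target; save picture + model"""
    off=np.array([65.2-.265*D,0,-142+.964*D])
    bot.move_to(np.array(target)-R@off,quat(R)); bot.pause(.15)
    return snap(name)
def snap(name):
    import pickle
    m=cam("wrist"); im=bot.capture("wrist"); cv2.imwrite(f"pics/{name}.png",im[:,:,::-1]); pickle.dump(m,open(f"{name}.pkl","wb")); return m
E
python3 - <<'E'
from h import *
psi=.19;th=np.radians(28)
xc=np.array([np.cos(psi),np.sin(psi),0]);yc=np.array([-np.sin(psi),np.cos(psi),0])
up=xc*np.cos(th)+np.array([0,0,np.sin(th)]);n=np.cross(up,yc)
T=np.array([640,10,90.])
for s in(1,-1):
    for nm,z,P in [("cover",-n,T+62*n),("coverL",-n,T+62*n+45*yc),("coverR",-n,T+62*n-45*yc),("open",-n,T+62*n+70*up),("stand",[0,0,-1],[418,-288,73]),("standhi",[0,0,-1],[418,-288,260])]:
        q=bot.inverse_kinematics(P,quat(rot(z,s*xc))); print(s,nm,None if q is None else np.round(q,2))
        q=bot.inverse_kinematics(P,quat(rot(z,s*yc))); print(s,nm,"y",None if q is None else np.round(q,2))
E
```

```text
1 cover [-0.49  0.33  0.55  2.15 -0.88  0.33  0.97]
1 cover y [-0.11  0.3   0.09  2.13 -0.4   0.25  2.09]
1 coverL [-0.53  0.3   0.47  2.17 -0.7   0.27  0.72]
1 coverL y [-0.25  0.29  0.13  2.15 -0.29  0.23  1.9 ]
1 coverR [-0.45  0.36  0.62  2.13 -1.    0.4   1.15]
1 coverR y [ 0.09  0.32 -0.04  2.1  -0.38  0.27  2.16]
1 open [-0.58  0.39  0.66  2.   -0.8   0.45  0.84]
1 open y [-0.26  0.34  0.25  1.98 -0.42  0.37  2.07]
1 stand [-0.04  0.49  0.72  2.1  -0.5   0.72  1.2 ]
1 stand y [ 0.1   0.45  0.53  2.1  -0.35  0.68  2.62]
1 standhi [-0.25  0.22  0.92  1.92 -0.19  1.09  0.93]
1 standhi y [ 0.89  0.2  -0.43  1.87  0.09  1.1   2.19]
-1 cover [-0.63  0.36  0.72  2.16 -1.02  0.38 -2.05]
-1 cover y [-0.46  0.32  0.5   2.15 -0.84  0.32 -0.64]
-1 coverL [ 0.35  0.34 -0.58  2.12  0.64  0.29  2.6 ]
-1 coverL y [-0.67  0.33  0.64  2.17 -0.88  0.31 -0.69]
-1 coverR [-0.38  0.34  0.52  2.12 -0.93  0.37 -2.05]
-1 coverR y [-0.41  0.35  0.57  2.13 -0.96  0.39 -0.45]
-1 open [-0.75  0.46  0.92  2.   -1.01  0.55 -2.13]
-1 open y [-0.76  0.47  0.93  2.01 -1.02  0.56 -0.55]
-1 stand [-0.28  0.68  1.11  2.11 -0.82  0.88 -1.62]
-1 stand y [-0.28  0.68  1.11  2.11 -0.82  0.88 -0.05]
-1 standhi [-0.4   0.28  1.13  1.93 -0.28  1.11 -2.11]
-1 standhi y [-0.25  0.22  0.92  1.92 -0.19  1.09 -0.64]
```

Run:
```python
from h import *
psi=.19;th=np.radians(28)
xc=np.array([np.cos(psi),np.sin(psi),0]);yc=np.array([-np.sin(psi),np.cos(psi),0])
up=xc*np.cos(th)+np.array([0,0,np.sin(th)]);n=np.cross(up,yc)
T=np.array([640,10,90.]);R=rot(-n,xc); Rd=rot([0,0,-1],xc)
o=bot.observe();p=o["tcp_pos"]
bot.line_to(p+[0,0,110],v=250)
m1=look(330,T+[0,0,0],R,"wc1")
m2=look(270,T-50*yc,R,"wc2")
look(330,[418,-288,90],Rd,"ws1")
look(250,[418,-330,90],Rd,"ws2")
print(bot.observe()["time_s"])
a=[cv2.imread(f"pics/{k}.png") for k in("wc1","wc2","ws1","ws2")]
cv2.imwrite("pics/quad.png",cv2.resize(np.vstack([np.hstack(a[:2]),np.hstack(a[2:])]),(800,600),interpolation=cv2.INTER_AREA))
```

```text
6.425
```

View pics/quad.png

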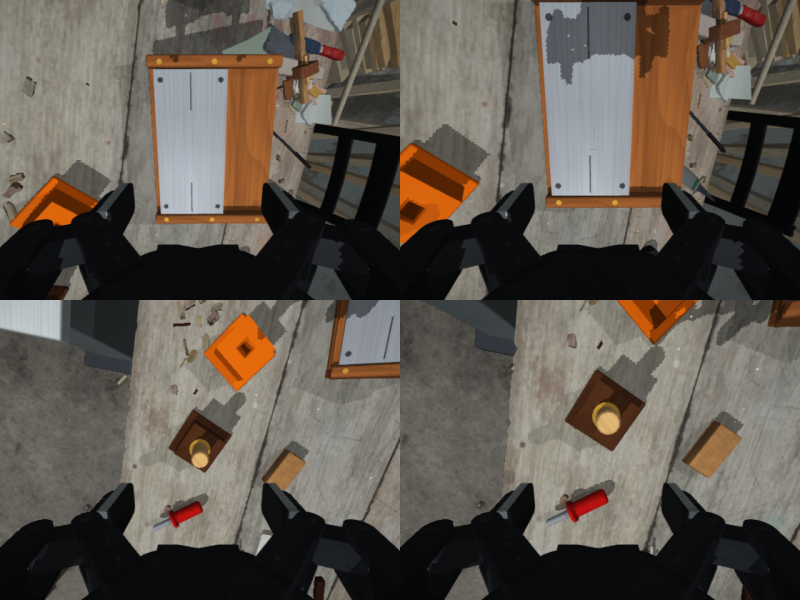

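The wrist views show four cover screws and both line segments. In wc1 at full resolution the screws are near (224,111), (308,112), (231,294) and (307,288). The stand and collar are near (278,215) in ws1 and (290,165) in ws2. Next I'll refine these and triangulate.

Run:
```python
from h import *
import pickle
M={k:pickle.load(open(k+".pkl","rb")) for k in("wc1","wc2","ws1","ws2")}
I={k:cv2.imread(f"pics/{k}.png") for k in M}
def blob(k,p,w=9):
    g=cv2.cvtColor(I[k],cv2.COLOR_BGR2GRAY).astype(float);x,y=map(int,p)
    W=g[y-w:y+w+1,x-w:x+w+1]; mn=W[4:-4,4:-4].min(); th=(mn+np.median(W))/2
    n,l,s,c=cv2.connectedComponentsWithStats((W<th).astype(np.uint8))
    i=min(range(1,n),key=lambda i:np.hypot(*(c[i]-w))); return c[i]+[x-w,y-w],s[i,4]
def ln(k,x,y0,y1):
    g=cv2.cvtColor(I[k],cv2.COLOR_BGR2GRAY).astype(float); out=[]
    for y in range(y0-8,y1+9):
        r=g[y,x-6:x+7]; d=np.clip(np.median(r)-r-8,0,None); out.append((y,d.max(),(d*np.arange(x-6,x+7)).sum()/max(d.sum(),1e-6)))
    out=np.array(out);ok=out[:,1]>.5*np.percentile(out[:,1],75); o=out[ok]; f=np.polyfit(o[:,0],o[:,2],1)
    ys=np.array([o[0,0]-.5,o[-1,0]+.5]); return np.c_[np.polyval(f,ys),ys]
D={"wc1":[(224,111),(308,112),(231,294),(307,288)],"wc2":[(207,24),(321,22),(221,262),(311,258)]}
B={k:[blob(k,p) for p in D[k]] for k in D}
L={"wc1":np.vstack([ln("wc1",267,99,154),ln("wc1",269,255,297)]),"wc2":np.vstack([ln("wc2",263,10,81),ln("wc2",266,217,269)])}
for k in B: print(k,[(b[0].round(1).tolist(),int(b[1])) for b in B[k]],L[k].round(1).tolist())
P=[]
for i in range(4):
    X,g=two(M["wc1"],B["wc1"][i][0],M["wc2"],B["wc2"][i][0]);P.append(X);print("dot",X.round(1),g.round(2))
for i in range(4):
    X,g=two(M["wc1"],L["wc1"][i],M["wc2"],L["wc2"][i]);P.append(X);print("line",X.round(1),g.round(2))
P=np.array(P);c=P.mean(0);u,s,v=np.linalg.svd(P-c);n=v[2]*np.sign(v[2][2]);print("n",n,"tilt",np.degrees(np.arccos(n[2])),"rms",s[2]/8**.5,"yaw",np.arctan2(-n[1],-n[0]))
print("dotmean",P[:4].mean(0),"linemean",P[4:].mean(0),"len",np.linalg.norm(P[4]-P[7]),np.linalg.norm(P[5]-P[6]))
y=P[4]-P[7];print("line yaw",np.arctan2(-y[0],y[1]),y[2])
a=cv2.resize(I["ws1"][140:260,200:340],(560,480),interpolation=cv2.INTER_CUBIC)[:, 80:480]
b=cv2.resize(I["ws2"][90:210,220:360],(560,480),interpolation=cv2.INTER_CUBIC)[:, 80:480]
cv2.imwrite("pics/stz.png",np.hstack([a,b]))
```

```text
wc1 [([223.9, 111.4], 44), ([308.8, 111.3], 43), ([228.1, 298.4], 118), ([304.4, 288.4], 28)] [[266.2, 100.5], [266.9, 153.5], [267.8, 255.5], [268.4, 295.5]]
wc2 [([208.4, 23.9], 80), ([318.0, 23.2], 80), ([221.0, 259.9], 43), ([310.7, 259.9], 45)] [[262.9, 9.5], [263.1, 84.5], [265.4, 217.5], [266.0, 269.5]]
dot [580.1 107.   49.9] 0.42
dot [657.  121.7  94. ] 0.04
dot [588.1 -69.9 124.6] 6.95
dot [698.4 -84.5  92.4] 0.04
line [617.8 125.5  69.2] 0.18
line [631.5  71.1  62.4] 0.62
line [650.5 -48.2  71.4] 0.24
line [ 664.  -104.6   66.5] 0.07
n [0.11795276 0.11279186 0.98659269] tilt 9.392794612050999 rms 20.137754043907975 yaw -2.378557018190019
dotmean [630.86585996  18.56600112  90.21978732] linemean [640.97396849  10.92943415  67.37522889] len 234.64055911473037 121.17255564736062
line yaw 0.1982529339326158 2.7301302333851254
```

View pics/stz.png

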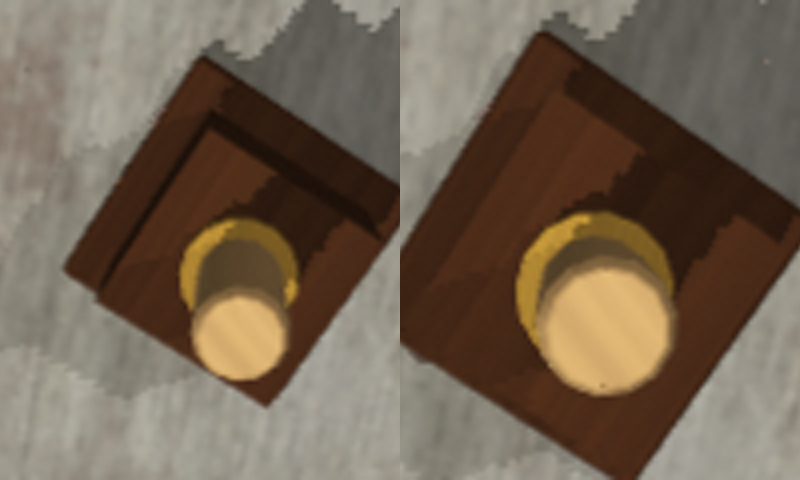

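The zoomed views show the handle-top disc centred at (240,337) and (605,328), and the collar ring around (239,275) in the left crop.

Run:
```python
from h import *
import pickle
M={k:pickle.load(open(k+".pkl","rb")) for k in("wc1","wc2","ws1","ws2")}
a,b=(280,224.2),(291.2,172)
print("top",two(M["ws1"],a,M["ws2"],b),onz(M["ws1"],a,122),onz(M["ws2"],b,122))
print("collar",onz(M["ws1"],(279.7,208.7),62),onz(M["ws2"],(220+(594-400+80)/4,90+(212+77)/4),62))
m=bot.camera_model("top");print("top cam",onz(m,(120+656/3,100+384/3),122))
g=cv2.cvtColor(cv2.imread("pics/wc1.png"),cv2.COLOR_BGR2GRAY);W=g[280:304,222:240].astype(float)
h=W[2:16,2:16]; 
print(W[::1].astype(int)[2:20])
d1=[(223.9,111.4),(308.8,111.3),None,(304.4,288.4)]
```

```text
top (array([ 423.92264222, -290.43748435,  120.44434871]), np.float64(0.37263362950188894)) [ 423.99678599 -289.9541419   122.        ] [ 423.61643253 -290.22962957  122.        ]
collar [ 424.21580089 -289.85665512   62.        ] [ 424.05957795 -289.86236332   62.        ]
top cam [ 420.01681295 -286.99894378  122.        ]
[[103 100 161 181 180 183 183 183 186 185 184 183 185 185 186 187 187 189]
 [103 101 158 180 181 183 183 183 186 186 183 183 185 185 186 187 187 188]
 [103  99 146 176 182 184 183 184 186 186 185 183 185 186 186 186 187 189]
 [103 100 146 177 182 184 183 183 177 177 173 169 176 183 185 187 187 190]
 [103 100 146 176 182 185 184 181 129 114  98  78 117 171 185 187 187 189]
 [ 99  99 144 176 183 185 183 161 104  74  74  75  63 150 183 186 187 189]
 [ 82  91 123 170 183 185 183 133  84  73  75  74  75 116 172 187 188 189]
 [ 50  49  97 164 183 184 181 135  84  72  72  72  72 119 173 187 187 190]
 [ 49  48  97 164 184 182 176 154 109  78  73  73  82 145 179 187 188 189]
 [ 50  48  96 166 184 185 184 185 160 120  99 102 131 175 187 187 187 190]
 [ 50  49  92 164 184 186 185 186 187 188 174 179 184 185 187 187 188 190]
 [ 47  46  69 160 184 185 185 185 187 188 188 186 185 186 187 187 187 190]
 [ 32  31  57 157 184 185 185 186 188 189 188 185 185 186 187 187 187 189]
 [ 30  33  56 156 184 185 185 186 187 189 188 186 185 187 187 188 188 189]
 [ 32  31  52 155 184 185 185 186 187 190 190 187 185 188 187 187 188 189]
 [ 33  33  32 154 184 185 186 186 187 190 189 187 185 188 188 187 187 189]
 [ 31  32  32 148 178 180 180 180 180 183 183 181 179 181 180 180 180 182]
 [ 30  30  30 107 132 132 132 132 133 135 135 133 131 133 132 132 133 134]]
```

Run:
```python
from h import *
import pickle
from scipy.optimize import least_squares
M={k:pickle.load(open(k+".pkl","rb")) for k in("wc1","wc2")}
d={"wc1":[(223.9,111.4),(308.8,111.3),(232.3,288.4),(304.4,288.4)],"wc2":[(208.4,23.9),(318.,23.2),(221.,259.9),(310.7,259.9)]}
l={"wc1":[[266.2,100.5],[266.9,153.5],[267.8,255.5],[268.4,295.5]],"wc2":[[262.9,9.5],[263.1,84.5],[265.4,217.5],[266.0,269.5]]}
P=np.array([two(M["wc1"],p,M["wc2"],q)[0] for p,q in zip(d["wc1"],d["wc2"])]);print(P.round(1),P.mean(0))
c=P.mean(0);v=np.linalg.svd(P-c)[2];n=v[2]*np.sign(v[2][2]);print("tilt",np.degrees(np.arccos(n[2])),"yaw",np.arctan2(-n[1],-n[0]))
# pose with tilt known: cover_mid (3), yaw, screw half-spacings a,b; reprojection of screws and line ends
def fr(psi,th=np.radians(28)):
    xc=np.array([np.cos(psi),np.sin(psi),0]);yc=np.array([-np.sin(psi),np.cos(psi),0])
    up=xc*np.cos(th)+np.array([0,0,np.sin(th)]);return xc,yc,up,np.cross(up,yc)
def res(p):
    _,y,u,_=fr(p[3]);r=[]
    pts=[p[:3]+s*p[4]*u+t*p[5]*y for t in(1,-1) for s in(-1,1)]+[p[:3]+t*y for t in(115,60,-60,-115)]
    for k in M:
        for X,px in zip(pts,d[k]+l[k]): r.extend(proj(M[k],X)-px)
    return np.array(r)
s=least_squares(res,[641,11,68,.198,45,100],loss="soft_l1");print(s.x.round(3));print(s.fun.reshape(-1,2).round(1).tolist())
m=bot.camera_model("top")
_,y,u,_=fr(s.x[3])
print("top cam check line ends", [((proj(m,s.x[:3]+t*y)-[120,100])*3).round(1).tolist() for t in(115,60,-60,-115)])
```

```text
[[580.1 106.9  49.9]
 [657.1 121.7  93.9]
 [619.8 -99.2  50.9]
 [698.4 -84.5  92.4]] [638.82930221  11.24693202  71.76837689]
tilt 28.356618937418915 yaw 0.1958173863614079
[6.38643e+02 1.12460e+01 7.21240e+01 1.93000e-01 4.48980e+01 1.04903e+02]
[[0.1, 0.1], [-0.0, 0.0], [-0.0, 0.2], [-0.1, 0.1], [0.1, 0.8], [-0.0, 0.9], [0.1, -0.3], [-0.0, 0.2], [-0.4, -0.2], [-0.1, 0.3], [0.1, 0.2], [-0.1, -0.0], [-0.1, -0.0], [0.6, -1.7], [-0.1, -0.4], [-0.0, -0.4]]
top cam check line ends [[279.2, 216.2], [327.3, 206.0], [432.0, 183.9], [479.9, 173.7]]
```

Fit is good: screw spacing comes out at 45/105, tilt is about 28° and residuals are under 1 px. I'll grasp the probe, lift it and hover over the dark part of the line to check the tip visually.

```bash
cat >> h.py <<'E'
def fr(psi=.193,th=np.radians(28)):
    xc=np.array([np.cos(psi),np.sin(psi),0]);yc=np.array([-np.sin(psi),np.cos(psi),0])
    up=xc*np.cos(th)+np.array([0,0,np.sin(th)]);return xc,yc,up,np.cross(up,yc)
xc,yc,up,n=fr()
T=np.array([638.64,11.25,72.12]); S=np.array([424.,-290.,56.])
Rc=rot(-n,xc);Rd=rot([0,0,-1],xc)
def at(y,h,u=0): return T+yc*y+up*u+n*(h+62)   # TCP for tip at y along line, h above plate
E
python3 - <<'E'
from h import *
G=S+[0,0,17]
bot.move_to(G+[0,0,100],quat(Rd)); bot.line_to(G,v=120)
o=bot.observe();print(o["tcp_pos"],o["ft_force"])
bot.close_gripper(90);o=bot.observe();print(o["grip_width"],o["finger_force"],o["ft_force"],o["tcp_pos"])
bot.line_to(G+[0,0,110],v=120)
o=bot.observe();print(o["grip_width"],o["ft_force"])
bot.move_to(at(-85,30),quat(Rc));bot.pause(.2)
o=bot.observe();print(o["grip_width"],o["ft_force"],o["tcp_pos"]-at(-85,30),o["time_s"])
m=snap("h1");print(proj(m,at(-85,30)-62*n),proj(m,T-85*yc),proj(m,T-115*yc),proj(m,T-60*yc))
E
```

```text
[ 424.35923683 -290.61331278   73.58412397] [ 0.3250581  -0.87102269  0.53542166]
24.01444023038414 88.07014625519514 [-0.95212621  1.23957669  5.61151499] [ 424.17429383 -290.1537372    73.48283241]
23.82431547161233 [ 0.1431189   0.10072961 -0.94786627]
23.86156042032932 [ 0.84679734 -0.37316233 -1.24962336] [-0.06833139 -1.36622816  0.07572653] 10.6333
[275.60743583 222.29280546] [275.749904   211.02027996] [275.85671772 245.44747111] [275.65535638 180.54658744]
```

View pics/h1.png

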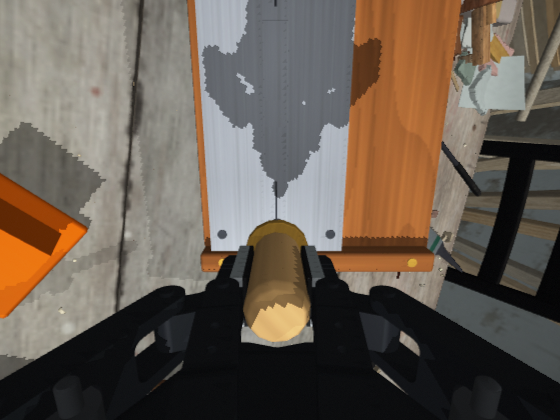

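The line at column ≈276 runs straight under the collar, whose edges at 249–305 centre on 277, so the tip is aligned. Now the touch-down.

Run:
```python
from h import *
bot.line_to(at(-44,6),quat(Rc),v=60);bot.pause(.3)
f0=bot.observe()["ft_force"]@n;print("f0",f0)
for h in np.arange(4,-5,-.75):
    bot.line_to(at(-44,h),v=30);bot.pause(.1);o=bot.observe();f=o["ft_force"]@n-f0
    d=o["tcp_pos"]-at(-44,0);print(round(h,2),round(f,2),"n",round(d@n,2),"u",round(d@up,2),"y",round(d@yc,2))
    if f>4:break
print(o["time_s"])
```

```text
f0 -1.31598983446645
4.0 0.18 n 3.97 u -0.05 y -0.03
3.25 -0.1 n 3.24 u -0.02 y -0.02
2.5 0.7 n 2.5 u -0.0 y -0.0
1.75 0.0 n 1.72 u -0.03 y 0.01
1.0 0.31 n 0.98 u -0.06 y 0.01
0.25 4.37 n 0.44 u 0.07 y -0.07
14.025
```

Run:
```python
from h import *
f0=-1.316;h=.25;y=-44.
found=False
while y<46:
    y+=1.5; bot.line_to(at(y,h),v=40); bot.pause(.03)
    o=bot.observe();f=o["ft_force"]@n-f0;d=o["tcp_pos"]-at(y,0)
    print(round(y,1),round(h,2),round(f,1),"fy",round(o["ft_force"]@yc,1),end=" | ")
    h-=np.clip((3-f)*.1,-.4,.3)
    if h<-1.2: found=True;break
print("\nfound",found,y,h,o["time_s"],o["grip_width"])
```

```text
-42.5 0.25 4.1 fy -2.5 | -41.0 0.36 3.5 fy -2.2 | -39.5 0.4 3.5 fy -2.9 | -38.0 0.45 3.5 fy -1.8 | -36.5 0.5 3.7 fy -1.4 | -35.0 0.57 3.0 fy -0.9 | -33.5 0.57 3.2 fy 0.2 | -32.0 0.58 2.0 fy -0.9 | -30.5 0.49 2.4 fy -1.5 | -29.0 0.43 4.0 fy -1.1 | -27.5 0.53 2.8 fy -0.5 | -26.0 0.51 3.0 fy -0.8 | -24.5 0.51 2.3 fy -1.7 | -23.0 0.44 3.4 fy -1.4 | -21.5 0.48 2.9 fy -1.2 | -20.0 0.47 4.2 fy -1.4 | -18.5 0.59 2.0 fy 0.3 | -17.0 0.49 1.3 fy -0.2 | -15.5 0.32 2.0 fy 0.8 | -14.0 0.22 1.1 fy 0.3 | -12.5 0.02 0.1 fy -0.5 | -11.0 -0.26 0.6 fy -0.2 | -9.5 -0.51 1.2 fy 0.4 | -8.0 -0.68 1.4 fy 0.2 | -6.5 -0.84 1.4 fy 0.5 | -5.0 -1.0 1.4 fy -0.5 | -3.5 -1.17 1.0 fy -0.6 | 
found True -3.5 -1.3722469488628355 21.675 23.90764708450089
```

The force dropped from y≈-18.5, so the socket centre should be near -9. Moving back there and pressing down.

Run:
```python
from h import *
f0=-1.316;y=-9.;h=-1.0
bot.line_to(at(y,h),v=40)
while h>-14:
    h-=1; bot.line_to(at(y,h),v=40);bot.pause(.04);o=bot.observe();F=o["ft_force"];d=o["tcp_pos"]-at(y,0)
    print(h,"fn",round(F@n-f0,1),"fu",round(F@up,1),"fy",round(F@yc,1),"d",round(d@n,1),round(d@yc,2))
    if F@n-f0>7 or abs(F@yc)>6 or abs(F@up)>6:break
print(o["time_s"],o["grip_width"])
```

```text
-2.0 fn 1.0 fu -0.8 fy 0.0 d -2.0 -0.08
-3.0 fn 1.2 fu -0.4 fy -0.4 d -3.0 0.01
-4.0 fn 1.9 fu -0.8 fy -1.2 d -4.0 0.02
-5.0 fn 1.2 fu -0.6 fy -0.2 d -5.0 0.04
-6.0 fn 1.1 fu -0.5 fy 0.2 d -6.0 0.01
-7.0 fn 1.5 fu -0.6 fy -0.1 d -7.0 -0.02
-8.0 fn 0.7 fu -0.6 fy -0.9 d -8.0 0.0
-9.0 fn 2.1 fu -0.5 fy -1.5 d -9.0 -0.03
-10.0 fn 2.1 fu -1.0 fy -0.7 d -10.0 0.01
-11.0 fn 2.4 fu 0.1 fy -0.3 d -11.0 0.02
-12.0 fn 1.7 fu -0.2 fy -0.7 d -12.0 -0.01
-13.0 fn 2.9 fu -0.5 fy -0.0 d -13.0 -0.0
-14.0 fn 6.6 fu -1.9 fy -0.4 d -13.8 -0.04
25.7583 24.130714889033346
```

Dropped right down, with little side force. Now I'll push the cover up the slope.

Run:
```python
from h import *
f0=-1.316;y=-9.;u=0;h=-13.2
bot.pause(.3);bot.line_to(at(y,h),v=40);bot.pause(.2)
while u<74:
    st=8 if u<56 else 1.5
    u+=st; bot.line_to(at(y,h,u),v=40);o=bot.observe();F=o["ft_force"];d=o["tcp_pos"]-at(y,0)
    print(u,"fn",round(F@n-f0,1),"fu",round(F@up,1),"fy",round(F@yc,1),"d",round(d@n,1),round(d@up,1))
    if F@up<-18:break
bot.pause(.4);o=bot.observe();print(o["time_s"],o["grip_width"],o["ft_force"]@up)
m=snap("open")
```

```text
8 fn 4.0 fu -3.9 fy 0.1 d -13.5 6.4
16 fn 4.9 fu -4.7 fy -0.3 d -13.5 13.9
24 fn 6.2 fu -5.1 fy -0.8 d -13.5 21.9
32 fn 4.9 fu -4.4 fy -0.5 d -13.5 29.9
40 fn 4.9 fu -5.4 fy -0.3 d -13.5 37.9
48 fn 5.8 fu -4.5 fy -1.3 d -13.5 45.9
56 fn 5.1 fu -4.9 fy -0.8 d -13.5 53.9
57.5 fn 6.4 fu -5.8 fy 0.0 d -13.5 54.7
59.0 fn 7.7 fu -6.7 fy 0.3 d -13.5 56.0
60.5 fn 7.4 fu -5.4 fy -0.5 d -13.5 57.5
62.0 fn 7.5 fu -6.6 fy -0.7 d -13.5 59.0
63.5 fn 7.2 fu -6.3 fy -0.7 d -13.5 60.5
65.0 fn 7.5 fu -5.9 fy 0.6 d -13.5 62.0
66.5 fn 7.1 fu -6.3 fy 0.1 d -13.5 63.5
68.0 fn 7.2 fu -6.0 fy -0.1 d -13.5 65.0
69.5 fn 6.8 fu -6.2 fy -0.1 d -13.5 66.5
71.0 fn 7.2 fu -6.9 fy 0.2 d -13.5 67.8
72.5 fn 10.0 fu -8.2 fy -0.4 d -13.5 68.1
74.0 fn 11.1 fu -10.7 fy -0.5 d -13.6 68.3
32.3583 24.07369649612198 -10.176656440840462
```

View pics/open.png

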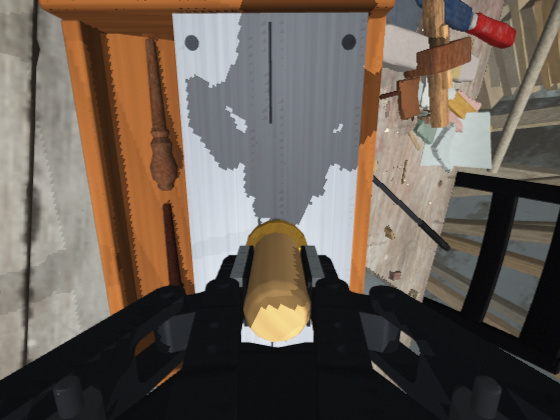

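The pegs are exposed and the cover is against its stop, with the probe still straight in the grip. I'll lift it out and go back over the stand.

Run:
```python
from h import *
G=S+[0,0,17]
bot.line_to(at(-9,-13,66),v=40);bot.pause(.1);o=bot.observe();print(o["ft_force"]@up)
bot.line_to(at(-9,50,66),v=80)
bot.move_to(at(-85,60,0),quat(Rc))
bot.move_to(G+[0,0,110],quat(Rd));bot.line_to(G+[0,0,56],v=80);bot.pause(.3)
o=bot.observe();f0=o["ft_force"];print(f0,o["tcp_pos"]-G,o["time_s"])
for z in [50,47,44,41,38,30,22,14,8,5,3,2,1,.5,0,-.5,-1]:
    bot.line_to(G+[0,0,z],v=60);bot.pause(.05);o=bot.observe();F=o["ft_force"]-f0;print(z,F.round(1),(o["tcp_pos"]-G).round(1)[2])
    if F[2]>6 or np.hypot(*F[:2])>8:break
print(o["time_s"]);snap("ret")
```

```text
-1.8042269395618058
[ 0.12139448 -0.31718026 -0.62329053] [ 0.19115129 -0.06612762 56.3359667 ] 36.4333
50 [ 0.8  0.4 -0.3] 49.7
47 [ 0.9  0.5 -0.5] 46.9
44 [-0.4  0.4  0.1] 43.9
41 [0.2 0.8 0.4] 40.9
38 [ 0.2  0.4 -0.6] 37.9
30 [-0.1  1.3 -1.5] 29.7
22 [ 0.   0.6 -0.7] 21.8
14 [ 0.4  1.2 -1.3] 13.8
8 [ 0.   0.4 -0.1] 7.9
5 [-0.8  0.2  0.3] 5.0
3 [-0.5  0.3 -0.6] 3.0
2 [-0.3  0.9 -0.8] 2.0
1 [-0.8  0.5 -0.4] 1.0
0.5 [-1.   0.8  0.5] 0.5
0 [-2.8  1.5  5.6] 0.5
-0.5 [-2.5  1.8 10.9] 0.5
41.3333
```

View pics/ret.png

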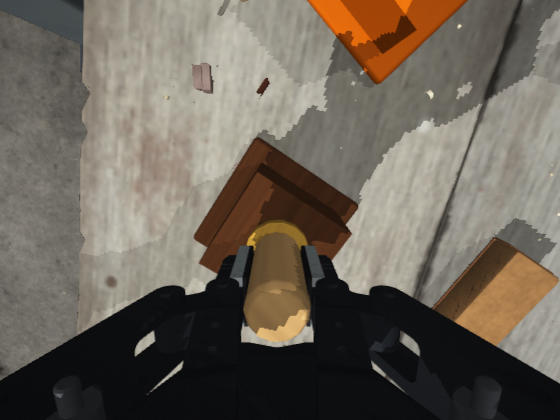

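The collar is seated on the stand: contact came at the same height as at the start. Release, retreat and check.

Run:
```python
from h import *
G=S+[0,0,17]
bot.line_to(G+[0,0,.5],v=30);bot.open_gripper();bot.pause(.2)
bot.line_to(G+[0,0,170],v=120)
look(330,[418,-288,90],Rd,"ws3")
a=cv2.imread("pics/ws3.png");cv2.imwrite("pics/fin.png",np.hstack([cv2.resize(a[140:260,220:320],(400,480)),cv2.resize(bot.capture("top")[110:230,180:280,::-1],(400,480))]))
print(bot.observe()["time_s"])
```

```text
44.5333
```

View pics/fin.png

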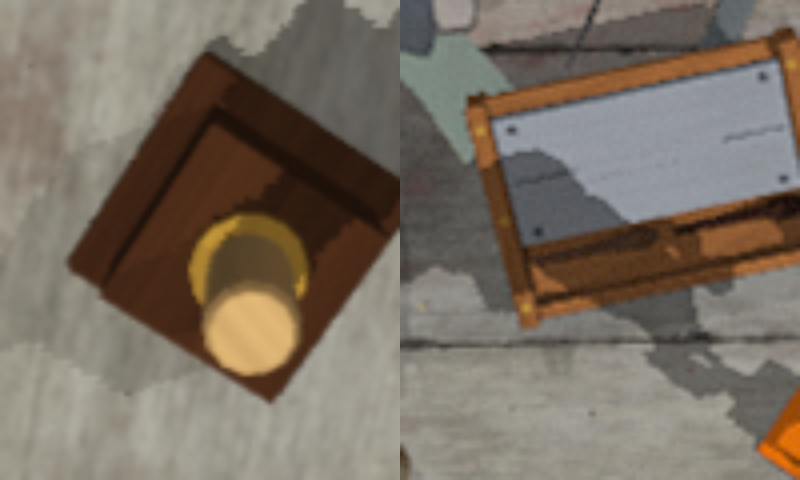

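The probe stands upright on its collar as it did at the start, with the handle top at about (251,332). The cover is fully up.

```bash
python3 -c "
from station import bot
print(bot.close_job())"
```

```text
the job is handed in; nothing more can be done
None
```

The job is handed in at about 45 s of the 72 s allowed: the probe dropped right down into the hidden socket (about 9 mm to the -y side of the middle), the cover was pushed up against its stop, and the probe is back upright on its collar in the stand; no verdict was shown, and I did not re-measure the jar, sanding block and sound box at the end.

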